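Release the wide stock drawer with the dowel

TASK

The wider of the two small pine drawer cases is latched shut: take the wooden dowel from its stand, push it down through the hole in the top of that case onto the spring catch until the drawer springs open, and then put the dowel back in its stand. Leave the drawer of the narrower case shut.

Things in the scene. Friction and masses are not known exactly. Their poses are not given: they have to be found in the camera images.
- dowel_mid (a point): Centre of a loose round wooden dowel, 18 mm thick, 150 mm long, 30 g, z along it, upright in a fixed pine stand 60 mm square, 70 tall. Centre 83 mm above the table; top 88 mm stands clear. Grip 30-50 mm above centre. Its socket is 36 mm wide and 50 deep under a 12 mm funnel, so it goes home within 8 mm of its old place. Not the candle (131 mm tall, brass foot) 15 cm nearer or farther.
- wide_hole (a point): Centre of the 38 mm hole in the top (upper face 100 mm above table) of the wide pine case: fixed, 180 deep, 180 wide, 100 tall. x to its rear, z up; hole 45 mm from the rear face, midway across. A steel catch plate lies 25 mm below the top's face, sprung 3 N at first, 8 N at its stop 20 mm down; pressed 8-10 mm it frees the drawer: push the dowel's end 35-42 mm below the top's face.
- wide_drawer (a joint): How far the wide case's drawer is out, m: 0 shut and latched, 0.05 fully out, along the case's -x (towards the robot). A 4 N spring drives it out within about half a second once the catch is pressed; it then stays out, and the catch rises again.
- narrow_drawer (a joint): The same for the drawer of the narrower case, 180 deep, 110 wide, 100 tall, otherwise alike, with its own hole, on the other side of the dowel's stand (the cases may change sides). 0 is shut and latched; it must stay so.

How it is judged:
On the way:
1. the wide case's drawer is released while the dowel is through the hole in its top (value of joint wide_drawer above 0.006 m and horizontal distance between dowel_mid and wide_hole below 0.03 m and z of dowel_mid in the frame of wide_hole below 0.063 m).
At the end, for the whole second after the job is handed in: The wide case's drawer is out by more than 30 mm, the narrow case's drawer is shut (within 6 mm), and the dowel stands in its stand again, its centre within 35 mm of where it was and leaning at most 25 degrees (value of joint wide_drawer above 0.03 m and value of joint narrow_drawer below 0.006 m and distance of dowel_mid from where it was at the start of the episode below 0.035 m and angle between dowel_mid's own z axis and vertical below 0.44 rad); the robot touches nothing.
It fails at once if the narrower case's drawer is opened (value of joint narrow_drawer above 0.01 m).
It also fails if it takes over 48 s, if anything falls off the work surface, if the arm or the gripper's body presses on something with over 40 N, if the wrist force passes 120 N, or if a joint passes its speed limit or range.

ROBOT

A 6-joint arm with a two-finger parallel gripper is mounted at the origin on the work surface. World frame = base frame: x ahead of the robot, y to its left, z up, the work surface at z = 0. Lengths are in m, angles in rad, forces in N, time in s.
With the tool pointing down it reaches from about 0.3 to 0.75 m from the base axis. Payload 8.5 kg.
Tool frame: the origin (TCP) lies at the very end of the fingers, on their centre line; the grasp point (between the pads) lies 19 mm behind it; y points along the fingers, x is the direction in which the jaws open and shut, and the axes are right-handed (so a half turn about y gives the same grasp; the last joint's range is limited). The gripper opens to 88 mm and grips with 3 to 60 N. Pads are 18 mm wide; open, the fingers measure 123 mm over their backs; the gripper's body (75 mm by 187 mm) begins 45 mm behind the grasp point.
Start: joints at [0.951, 0.381, 1.297, -0, 1.464, -0.215], TCP at [0.217, 0.506, 0.239] pointing down, gripper open.
Joint ranges: [-3.11, 3.11], [-0.89, 2.33], [0.22, 2.48], [-1.42, 4.56], [0.17, 2.85], [-2.88, 2.88]. Speed limits (rad/s): [2.39, 2.39, 3.14, 3.14, 3.14, 3.14].

INTERFACE

Orientations are given as a unit quaternion [x, y, z, w].
In Python, from cell import bot gives the robot as it stands.
- The arm moves only by the shell command python3 -m creep 'ROWS' [FORCE]. ROWS is JSON, a list of rows, each a list of 7 numbers: the finger opening in mm, from 0 to 88.1, then the shift along the tool's x, y, z in mm, then the turn, a rotation vector about the tool's x, y, z in rad. A call has 1 to 20 rows; each row is the pose to reach, as a shift and turn from the pose measured when the call began, along the tool's axes at that moment; what a row does not reach only later rows make up. A row lasts 1/10 s, in which the tool goes at most 50 mm and 8.59 degrees, less where a joint would pass 70% of its speed; a pose out of reach is approached as far as the arm can. A call with a gripper value outside its range is refused whole. The fingers move at their own pace and stop on an object; FORCE is the grip in N (left out, the last holds). Time passes only in rows, so rows that repeat a pose let the fingers close. It gives the time, the measured TCP pose, the force and the opening at its end, in the units of the state.
- bot.read_state(): the state, without advancing time (a new reading comes with each control period).
- bot.get_image(name): name is "scene" or "top" or "wrist"; returns the picture (400x640x3 uint8, red, green, blue); there is no depth.
- bot.camera_params(name): a dict with "K" (3x3 intrinsics, pixels), "T" (4x4, takes a point from camera to world coordinates); the wrist camera has in their place "hand_eye" (4x4, takes a point from camera to tool coordinates, whose origin is the TCP and whose axes are the tool frame's). Camera axes: x right, y down, z forward; pixel columns grow to the right and rows downward; lengths in m; the calibration is good to about 2 mm. A picture is of the moment at which its call begins: read the wrist's pose just before it. camera_params takes no time and is no camera call.
- bot.sign_off(): hands the job in, once; it reports no verdict.
The state is a dict: "t": time; "joint_pos": joint angles; "joint_velocities": joint speeds; "joint_efforts": joint torques, N m; "eef_pos": TCP position; "ee_rot": TCP orientation; "ft_force": force on the tool from outside, world axes, zero at the start; "moment": the same for the moment, N m; "gripper_width": finger opening in m.
Only numpy, scipy, OpenCV 4.12 (cv2) and the standard library are available. Lean on these libraries where they do the work, as an engineer would, in place of code of your own. Each camera call takes 0.05 s, during which the arm holds its last target. There are 200 camera calls.

## Working session

There is one attempt and no reset: what is moved stays moved. The work goes in short steps, Python scripts to look and compute and a shell command to move; the robot and the scene stay as the last step left them, time stands still between calls to the robot, and variables do not carry over. Pictures are saved under pics/ and viewed, about 8 in all and at most 12, crops included, and the job is handed in when it is done.

```bash
mkdir -p pics; ls; python3 - <<'E'
from cell import bot
import cv2
print(bot.read_state())
for n in("top","scene"):
    im=bot.get_image(n); cv2.imwrite(f"pics/{n}0.png",im[:,:,::-1]); p=bot.camera_params(n); print(n,p)
print(bot.camera_params("wrist"))
E
```

```text
pics
{'t': 0.0, 'joint_pos': array([ 9.50700978e-01,  3.81158608e-01,  1.29821570e+00, -3.83891079e-05,
        1.46359982e+00, -2.15284982e-01]), 'joint_velocities': array([-0.00017465, -0.00101877, -0.00062582, -0.00024785,  0.00186153,
       -0.00044785]), 'joint_efforts': array([-7.43158689e-04, -4.37933636e+01, -2.24552929e+01,  7.13881943e-02,
        3.52398923e-02, -1.29186983e-04]), 'eef_pos': array([0.2164564 , 0.5053196 , 0.23817305]), 'ee_rot': array([ 0.59049317,  0.38883016, -0.38973201, -0.59011684]), 'ft_force': array([ 0.70078708,  0.18108444, -0.17796816]), 'moment': array([ 0.05172517,  0.08611714, -0.0377858 ]), 'gripper_width': 0.0877187859731155}
top {'K': array([[392.96113859,   0.        , 323.67321627],
       [  0.        , 392.96113859, 196.531084  ],
       [  0.        ,   0.        ,   1.        ]]), 'T': array([[ 0.02160869, -0.99681088,  0.07681879,  0.48544603],
       [-0.99974877, -0.02200215, -0.00427907, -0.01441855],
       [ 0.0059556 , -0.07670702, -0.99703589,  0.8342616 ],
       [ 0.        ,  0.        ,  0.        ,  1.        ]])}
scene 
[... 226 characters left out ...]

       [ 0.81941354, -0.38627477,  0.42350118, -0.33277391],
       [-0.01920791, -0.75692202, -0.65322287,  0.57633544],
       [ 0.        ,  0.        ,  0.        ,  1.        ]])}
{'K': array([[283.21425563,   0.        , 319.91693785],
       [  0.        , 283.21425563, 200.96212069],
       [  0.        ,   0.        ,   1.        ]]), 'hand_eye': array([[ 9.99999827e-01, -2.65078118e-04,  5.24636351e-04,
         2.78891812e-04],
       [-5.81917991e-04, -3.20493637e-01,  9.47250490e-01,
        -1.46960958e-01],
       [-8.29527652e-05, -9.47250631e-01, -3.20493736e-01,
         8.22704766e-02],
       [ 0.00000000e+00,  0.00000000e+00,  0.00000000e+00,
         1.00000000e+00]])}
```

View pics/top0.png

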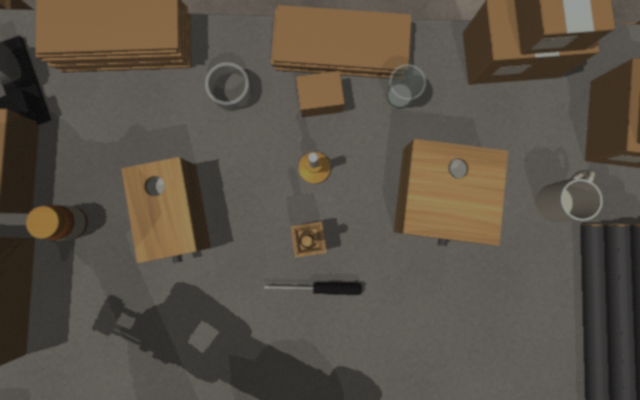

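View pics/scene0.png

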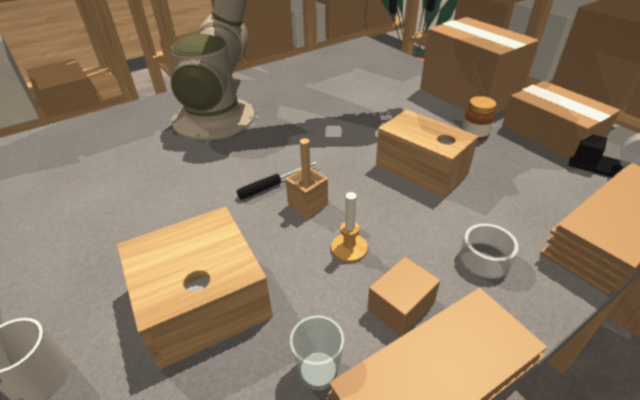

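The top view shows the wide case at right with its hole near (458,168) and the narrow case at left. The stand with the dowel is near (308,241), and the candle is farther away at (315,163). In the scene view the dowel's top is near (305,141).

```bash
cat > h.py <<'E'
import numpy as np, cv2
from cell import bot
from scipy.spatial.transform import Rotation as R
def ray(n,uv,T=None):
    p=bot.camera_params(n)
    if T is None: T=p["T"]
    d=T[:3,:3]@np.linalg.solve(p["K"],[uv[0],uv[1],1.]); return T[:3,3],d
def onz(n,uv,z,T=None):
    o,d=ray(n,uv,T); return o+d*(z-o[2])/d[2]
def tri(rays):
    A=0;b=0
    for o,d in rays:
        d=d/np.linalg.norm(d);P=np.eye(3)-np.outer(d,d);A=A+P;b=b+P@o
    return np.linalg.solve(A,b)
def proj(n,X):
    p=bot.camera_params(n); c=np.linalg.inv(p["T"])@np.append(X,1); q=p["K"]@c[:3]; return q[:2]/q[2]
def wristT(s):
    T=np.eye(4);T[:3,:3]=R.from_quat(s["ee_rot"]).as_matrix();T[:3,3]=s["eef_pos"]
    return T@bot.camera_params("wrist")["hand_eye"]
E
python3 - <<'E'
from h import *
t=cv2.imread("pics/top0.png"); s=cv2.imread("pics/scene0.png")
def hole(im,x0,y0,r):
    c=im[y0-r:y0+r,x0-r:x0+r]; hsv=cv2.cvtColor(c,cv2.COLOR_BGR2HSV); m=(hsv[:,:,1]<85).astype(np.uint8)
    n,l,st,ce=cv2.connectedComponentsWithStats(m); k=1+np.argmax(st[1:,4]); print(st[k]); 
    cn=max(cv2.findContours((l==k).astype(np.uint8),0,2)[0],key=len); e=cv2.minAreaRect(cn);print(e); return ce[k]+[x0-r,y0-r]
ht=hole(t,458,168,16);hs=hole(s,197,281,19)
print(ht,onz("top",ht,.1)); print(hs,onz("scene",hs,.1))
# case top outline
for n,im,box in(("top",t,(385,130,520,255)),):
    x,y,X,Y=box;c=im[y:Y,x:X];hsv=cv2.cvtColor(c,cv2.COLOR_BGR2HSV)
    m=((hsv[:,:,1]>85)&(hsv[:,:,2]>120)).astype(np.uint8)*255
    cn=max(cv2.findContours(m,0,2)[0],key=cv2.contourArea); r=cv2.minAreaRect(cn)
    P=[onz(n,q+[x,y],.1) for q in cv2.boxPoints(r)];print(np.round(P,3))
    for i in range(4): d=P[(i+1)%4]-P[i];print(np.linalg.norm(d),np.degrees(np.arctan2(d[1],d[0])))
a=cv2.resize(t[210:270,275:345],(560,480),interpolation=2)
b=cv2.resize(s[125:225,280:335],(230,420),interpolation=2)
o=np.zeros((480,800,3),np.uint8);o[:,:560]=a;o[:420,565:795]=b;cv2.imwrite("pics/c1.png",cv2.convertScaleAbs(o,alpha=1.4))
E
```

```text
[  7   7  18  20 286]
((15.5, 16.5), (19.0, 17.0), 90.0)
[  7  14  25  16 237]
((19.689653396606445, 22.724136352539062), (11.141719818115234, 25.25456428527832), 68.19859313964844)
[457.51748252 168.06643357] [ 0.60149708 -0.26910683  0.1       ]
[197.4092827  284.15189873] [ 0.60794562 -0.27355754  0.1       ]
[[ 0.477 -0.165  0.1  ]
 [ 0.656 -0.186  0.1  ]
 [ 0.638 -0.369  0.1  ]
 [ 0.459 -0.345  0.1  ]]
0.1801103449876234 -6.574564168327849
0.18375943607904288 -95.70090285371816
0.1800475784336677 172.34190691095972
0.18035663629999077 84.34575288214727
```

View pics/c1.png

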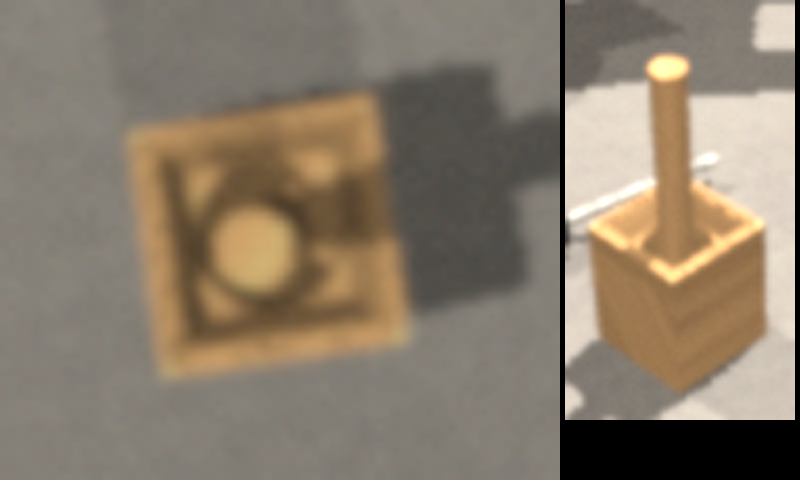

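The crop shows the dowel's top disc at top pixel (307.1,241.0) and scene pixel (304.6,141.2).

```bash
python3 - <<'E'
from h import *
a=(307.1-.4,241.-.4);b=(304.6-.4,141.2-.4)
print(onz("top",a,.158),onz("scene",b,.158),tri([ray("top",a),ray("scene",b)]))
# stand top square centre
q=[(132,133),(378,95),(408,340),(165,375)]
print(np.mean([onz("top",(x/8+275-.4,y/8+210-.4),.07) for x,y in q],0))
q=[(592,228),(690,183),(764,222),(670,280)]
print(np.mean([onz("scene",((x-565)/4.18+280-.4,y/4.2+125-.4),.07) for x,y in q],0))
c=[onz("top",p,0) for p in [(315,172)]];print("candle foot",c, "cand top",onz("top",(314,158),.131))
s=bot.read_state();M=R.from_quat(s["ee_rot"]).as_matrix();print(np.round(M,3),s["eef_pos"])
E
```

```text
[0.46130875 0.01007714 0.158     ] [0.45935154 0.00948605 0.158     ] [0.46095496 0.0093953  0.15891313]
[0.46127278 0.00996047 0.07      ]
[0.46117509 0.00971154 0.07      ]
candle foot [array([0.60193662, 0.00168894, 0.        ])] cand top [0.60911132 0.00156186 0.131     ]
[[ 0.394 -0.001 -0.919]
 [ 0.919 -0.001  0.394]
 [-0.001 -1.     0.   ]] [0.21646808 0.5053368  0.23820974]
```

```bash
cat >> h.py <<'E'
def shift(target):
    s=bot.read_state();M=R.from_quat(s["ee_rot"]).as_matrix()
    print("t",s["t"],"shift mm",np.round(1000*M.T@(np.array(target)-s["eef_pos"]),1),"pos",np.round(s["eef_pos"],4),"F",np.round(s["ft_force"],1),"w",s["gripper_width"],"yaxis",np.round(M[:,1],4))
E
python3 -c "
from h import *
shift([.461,.010,.238])"
```

```text
t 0.1 shift mm [-359.     0.6 -419.8] pos [0.2165 0.5053 0.2382] F [ 0.3 -0.2 -0. ] w 0.08788534540279765 yaxis [-7.0e-04 -1.1e-03 -1.0e+00]
```

```bash
python3 -m creep '[[88,-30,0,-35,0,0,0],[88,-60,0,-70,0,0,0],[88,-90,0,-105,0,0,0],[88,-120,0,-140,0,0,0],[88,-150,0,-175,0,0,0],[88,-180,0,-210,0,0,0],[88,-210,0,-245,0,0,0],[88,-240,0,-280,0,0,0],[88,-270,0,-315,0,0,0],[88,-300,0,-350,0,0,0],[88,-325,0,-380,0,0,0],[88,-345,0,-403,0,0,0],[88,-355,0,-415,0,0,0],[88,-359,0,-420,0,0,0],[88,-359,0,-420,0,0,0],[88,-359,0,-420,0,0,0],[88,-359,0,-420,0,0,0]]' 40; python3 - <<'E'
from h import *
shift([.461,.010,.238])
s=bot.read_state();im=bot.get_image("wrist");cv2.imwrite("pics/w1.png",im[:,:,::-1])
print(s["joint_pos"])
T=wristT(s);c=np.linalg.inv(T)@[.461,.010,.158,1];q=bot.camera_params("wrist")["K"]@c[:3];print(q[:2]/q[2])
E
```

```text
t: 1.8
eef_pos: [0.4607, 0.011, 0.2387]
ee_rot: [0.59, 0.389, -0.39, -0.59]
ft_force: [0.5, 0.5, 1.0]
gripper_width: 0.0879
t 1.8 shift mm [-0.8  0.7 -0.7] pos [0.4607 0.011  0.2387] F [0.5 0.5 1. ] w 0.0878836465700614 yaxis [-8.e-04 -9.e-04 -1.e+00]
[-2.33327641e-01  2.24429659e-01  1.52899454e+00 -1.04723450e-03
  1.38869610e+00 -1.40064287e+00]
[318.59290325 207.57364513]
```

View pics/w1.png

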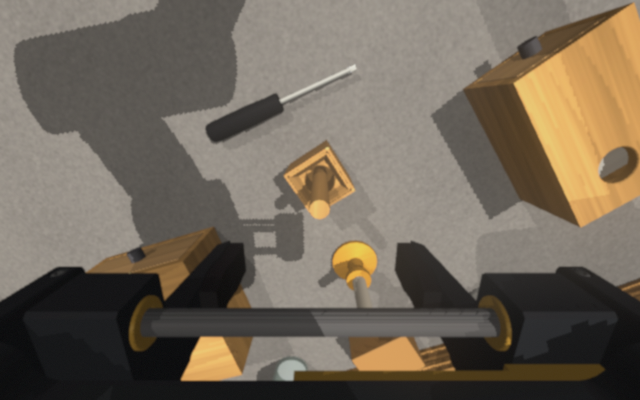

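The wrist view shows the dowel's top at (319,209), and the prediction was (318.6,207.6), so the estimates agree. I'll descend and grip.

```bash
python3 -m creep '[[88,-1,25,-1,0,0,0],[88,-1,55,-1,0,0,0],[88,-1,85,-1,0,0,0],[88,-1,110,-1,0,0,0],[88,-1,125,-1,0,0,0],[88,-1,132,-1,0,0,0],[88,-1,132,-1,0,0,0],[10,-1,132,-1,0,0,0],[10,-1,132,-1,0,0,0],[10,-1,132,-1,0,0,0],[10,-1,132,-1,0,0,0],[10,-1,132,-1,0,0,0],[10,-1,132,-1,0,0,0],[10,-1,132,-1,0,0,0],[10,-1,132,-1,0,0,0],[10,-1,132,-1,0,0,0]]' 40; python3 -c "
from h import *
shift([.461,.010,.106])"
```

```text
t: 3.45
eef_pos: [0.4612, 0.0095, 0.1067]
ee_rot: [0.59, 0.389, -0.39, -0.59]
ft_force: [-0.7, 0.2, 0.4]
gripper_width: 0.0178
t 3.45 shift mm [0.4 0.7 0.4] pos [0.4612 0.0095 0.1067] F [-0.7  0.2  0.4] w 0.01781733224286531 yaxis [-6.e-04 -1.e-03 -1.e+00]
```

```bash
python3 -m creep '[[10,0,-15,0,0,0,0],[10,0,-40,0,0,0,0],[10,0,-70,0,0,0,0],[10,0,-100,0,0,0,0],[10,0,-125,0,0,0,0],[10,-8,-140,-10,0,0,0],[10,-25,-140,-30,0,0,0],[10,-50,-140,-60,0,0,0],[10,-77,-140,-91,0,0,0],[10,-104,-140,-123,0,0,0],[10,-131,-140,-155,0,0,0],[10,-156,-140,-185,0,0,0],[10,-178,-140,-211,0,0,0],[10,-193,-140,-229,0,0,0],[10,-200,-140,-238,0,0,0],[10,-202,-140,-240,0,0,0],[10,-202,-140,-240,0,0,0],[10,-202,-140,-240,0,0,0],[10,-202,-140,-240,0,0,0]]'; python3 - <<'E'
from h import *
shift([.602,-.271,.2467])
s=bot.read_state();im=bot.get_image("wrist")[:,:,::-1];b=bot.get_image("top")[:,:,::-1];c=bot.get_image("scene")[:,:,::-1]
for n,i in zip("wts",(im,b,c)):cv2.imwrite(f"pics/{n}2.png",i)
o=np.zeros((600,800,3),np.uint8);o[:400,:640]=im
o[400:,:320]=cv2.resize(b,(320,200));o[400:,320:640]=cv2.resize(c,(320,200))
cv2.imwrite("pics/v2.png",o)
T=wristT(s)
for X in([.602,-.271,.1],[.602,-.271,.148],[.602,-.271,.298]):
  q=bot.camera_params("wrist")["K"]@(np.linalg.inv(T)@np.append(X,1))[:3];print(q[:2]/q[2],proj("scene",np.array(X)))
E
```

```text
t: 5.35
eef_pos: [0.6026, -0.2697, 0.2472]
ee_rot: [0.59, 0.39, -0.39, -0.59]
ft_force: [0.6, 0.3, -0.5]
gripper_width: 0.0169
t 5.35 shift mm [-1.4  0.5  0. ] pos [ 0.6026 -0.2697  0.2472] F [ 0.6  0.3 -0.5] w 0.016899557115179775 yaxis [-4.e-04 -1.e-03 -1.e+00]
[318.31722001 185.74493044] [197.50724863 280.64344643]
[318.00854424 199.86480733] [189.9535421  258.54756968]
[315.50383098 314.43888728] [159.88053192 170.57889833]
```

View pics/v2.png

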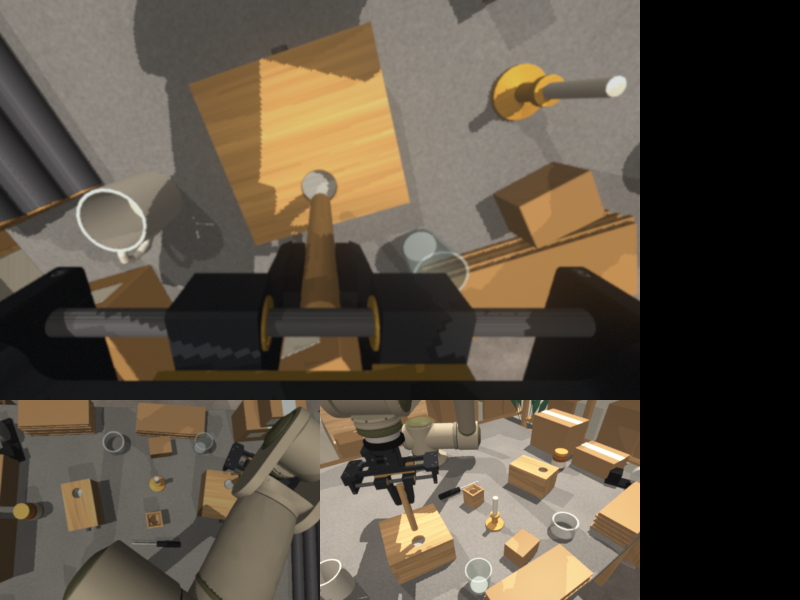

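The wrist view shows the hole at (319,186), as predicted, and the dowel's lower end near (319,195). I'll check the dowel's tilt on enlarged crops.

```bash
python3 - <<'E'
import cv2,numpy as np
w=cv2.imread("pics/w2.png")[150:275,270:370];s=cv2.imread("pics/s2.png")[160:300,140:240]
o=np.zeros((560,800,3),np.uint8);o[:500,:400]=cv2.resize(w,None,fx=4,fy=4,interpolation=2);o[:,400:]=cv2.resize(s,None,fx=4,fy=4,interpolation=2)
cv2.imwrite("pics/c2.png",cv2.convertScaleAbs(o,alpha=1.4))
E
```

```text
(no output)
```

View pics/c2.png

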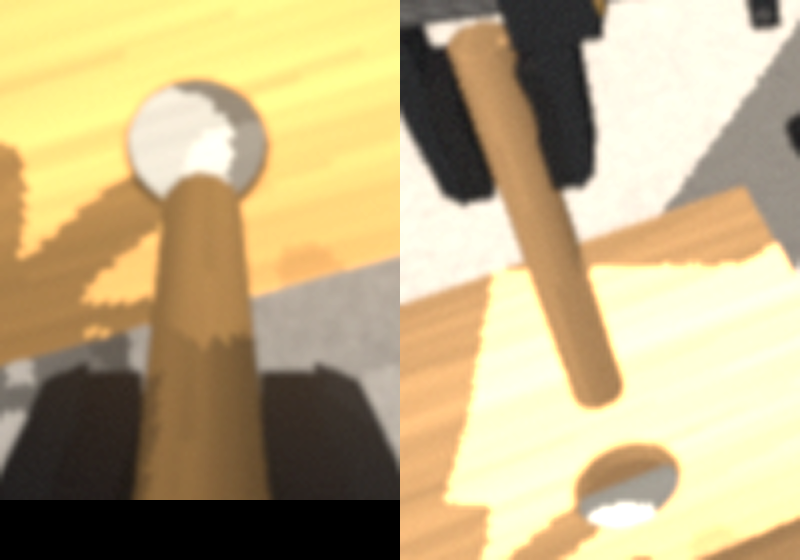

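The dowel is vertical: its end in the scene view is at (189.8,258.7), predicted (190,258.5). The hole is at (197,281.5), predicted (197.5,280.6). Now I'll push it down.

```bash
python3 -m creep '[[10,-1,10,0,0,0,0],[10,-1,25,0,0,0,0],[10,-1,40,0,0,0,0],[10,-1,52,0,0,0,0],[10,-1,62,0,0,0,0],[10,-1,68,0,0,0,0],[10,-1,73,0,0,0,0],[10,-1,77,0,0,0,0],[10,-1,80,0,0,0,0],[10,-1,83,0,0,0,0],[10,-1,85,0,0,0,0],[10,-1,87,0,0,0,0],[10,-1,87,0,0,0,0],[10,-1,87,0,0,0,0],[10,-1,87,0,0,0,0],[10,-1,87,0,0,0,0],[10,-1,87,0,0,0,0]]' ; python3 - <<'E'
from h import *
shift([.602,-.271,.1605])
im=bot.get_image("wrist")[:,:,::-1];c=bot.get_image("scene")[:,:,::-1]
cv2.imwrite("pics/s3.png",c);cv2.imwrite("pics/w3.png",im)
o=np.zeros((600,640,3),np.uint8);o[:400]=im;o[400:,:320]=cv2.resize(c,(320,200));cv2.imwrite("pics/v3.png",o)
E
```

```text
t: 7.2
eef_pos: [0.6025, -0.2711, 0.1609]
ee_rot: [0.591, 0.39, -0.39, -0.589]
ft_force: [-0.5, 0.9, 5.1]
gripper_width: 0.017
t 7.2 shift mm [-0.1  0.4  0.5] pos [ 0.6025 -0.2711  0.1609] F [-0.5  0.9  5.1] w 0.016966336941004186 yaxis [ 8.0e-04 -1.9e-03 -1.0e+00]
```

View pics/v3.png

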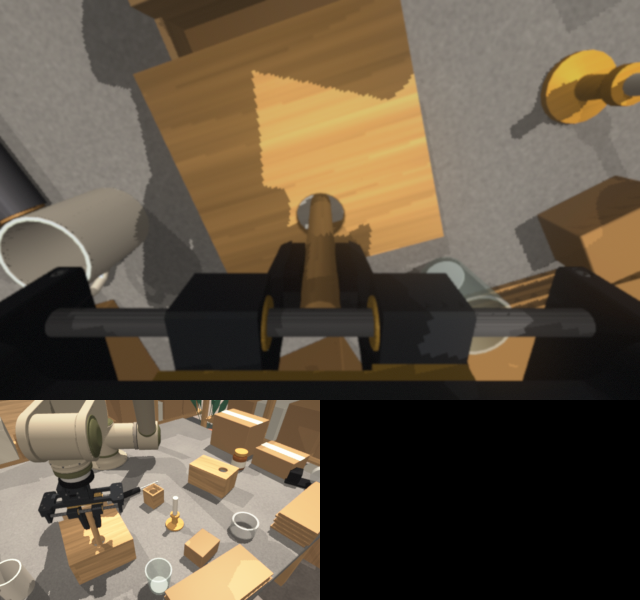

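The drawer has sprung out: it shows at the top left of the wrist view, (130–250, 0–50), and the push force is 5 N. I'll lift out and return the dowel.

```bash
python3 -m creep '[[10,0,-8,0,0,0,0],[10,0,-22,0,0,0,0],[10,0,-42,0,0,0,0],[10,0,-65,0,0,0,0],[10,0,-80,0,0,0,0],[10,0,-87,0,0,0,0],[10,15,-87,18,0,0,0],[10,40,-87,48,0,0,0],[10,67,-87,80,0,0,0],[10,94,-87,112,0,0,0],[10,121,-87,144,0,0,0],[10,148,-87,176,0,0,0],[10,173,-87,206,0,0,0],[10,190,-87,226,0,0,0],[10,199,-87,237,0,0,0],[10,202,-87,240,0,0,0],[10,202,-87,240,0,0,0],[10,202,-87,240,0,0,0],[10,202,-87,240,0,0,0],[10,202,-87,240,0,0,0]]' ; python3 - <<'E'
from h import *
shift([.4612,.0095,.1067])
s=bot.read_state();im=bot.get_image("wrist")[:,:,::-1];c=bot.get_image("scene")[:,:,::-1];cv2.imwrite("pics/s4.png",c)
T=wristT(s);X=[*s["eef_pos"][:2],s["eef_pos"][2]-.0987]
q=bot.camera_params("wrist")["K"]@(np.linalg.inv(T)@np.append(X,1))[:3];print(q[:2]/q[2],proj("scene",np.array(X)))
o=np.zeros((600,800,3),np.uint8);o[:400,:400]=cv2.resize(im[130:280,240:390],(400,400));o[:,400:]=cv2.resize(c[90:240,255:355],(400,600));cv2.imwrite("pics/v4.png",o)
E
```

```text
t: 9.3
eef_pos: [0.4612, 0.0084, 0.2471]
ee_rot: [0.591, 0.389, -0.39, -0.589]
ft_force: [-0.2, 0.0, -0.3]
gripper_width: 0.017
t 9.3 shift mm [  1.3 140.4   0.6] pos [0.4612 0.0084 0.2471] F [-0.2  0.  -0.3] w 0.01698436182055703 yaxis [ 6.0e-04 -1.9e-03 -1.0e+00]
[319.63075105 199.95218091] [304.47272034 145.8093217 ]
```

View pics/v4.png

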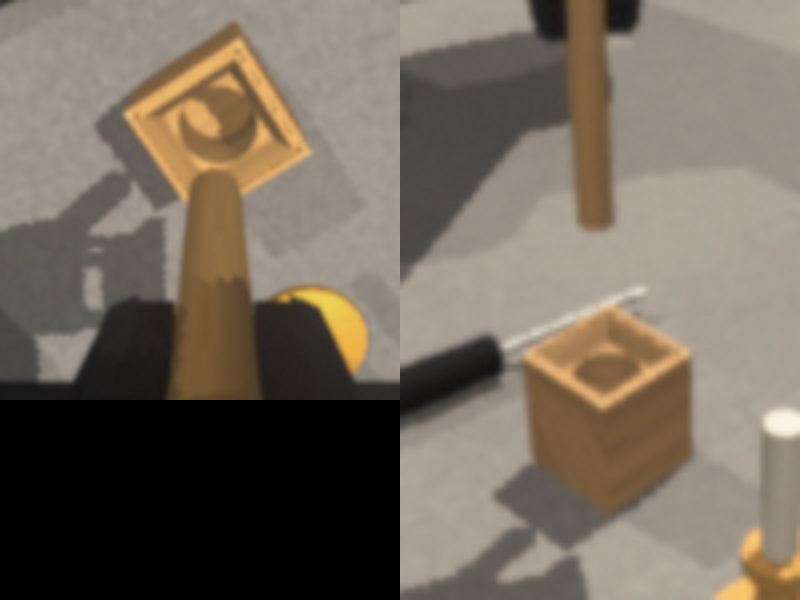

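The dowel is still held straight: its end is at scene (303.8,145), predicted (304.5,145.8), and the socket below it is clear. I'll lower it and release.

```bash
python3 -m creep '[[10,1,20,0,0,0,0],[10,1,45,0,0,0,0],[10,1,65,0,0,0,0],[10,1,80,0,0,0,0],[10,1,95,0,0,0,0],[10,1,110,0,0,0,0],[10,1,122,0,0,0,0],[10,1,131,0,0,0,0],[10,1,137,0,0,0,0],[10,1,139,0,0,0,0],[10,1,139,0,0,0,0],[10,1,139,0,0,0,0],[10,1,139,0,0,0,0]]'; python3 -c "
from h import *
shift([.4612,.0095,.1067])"
```

```text
t: 10.7
eef_pos: [0.4617, 0.0092, 0.1085]
ee_rot: [0.591, 0.39, -0.39, -0.589]
ft_force: [-0.2, 0.4, -0.2]
gripper_width: 0.0169
t 10.7 shift mm [0.1 1.8 0.6] pos [0.4617 0.0092 0.1085] F [-0.2  0.4 -0.2] w 0.016892297644706688 yaxis [ 0.0014 -0.0021 -1.    ]
```

```bash
python3 -m creep '[[10,0,1,0,0,0,0],[30,0,1,0,0,0,0],[50,0,1,0,0,0,0],[70,0,1,0,0,0,0],[88,0,1,0,0,0,0],[88,0,1,0,0,0,0],[88,0,1,0,0,0,0],[88,0,1,0,0,0,0],[88,0,-10,0,0,0,0],[88,0,-30,0,0,0,0],[88,0,-60,0,0,0,0],[88,0,-90,0,0,0,0],[88,0,-120,0,0,0,0],[88,0,-140,0,0,0,0],[88,30,-140,35,0,0,0],[88,60,-140,70,0,0,0],[88,90,-140,105,0,0,0],[88,120,-140,140,0,0,0],[88,150,-140,175,0,0,0],[88,160,-140,185,0,0,0]]'
python3 -m creep '[[88,40,0,45,0,0,0],[88,80,0,90,0,0,0],[88,110,0,125,0,0,0],[88,120,0,140,0,0,0],[88,120,0,140,0,0,0],[88,120,0,140,0,0,0],[88,120,0,140,0,0,0]]'
python3 - <<'E'
from h import *
t=bot.get_image("top")[:,:,::-1];s=bot.get_image("scene")[:,:,::-1]
cv2.imwrite("pics/t5.png",t);cv2.imwrite("pics/s5.png",s)
o=np.zeros((600,800,3),np.uint8);o[:400,:640]=t;o[400:,:320]=cv2.resize(s,(320,200));o[400:,330:730]=cv2.resize(s[115:215,230:430],(400,200));cv2.imwrite("pics/v5.png",o)
print(proj("top",np.array([.461,.010,.158])),proj("scene",np.array([.461,.010,.158])),bot.read_state()["t"])
E
```

```text
t: 12.7
eef_pos: [0.352, 0.2318, 0.248]
ee_rot: [0.59, 0.391, -0.391, -0.589]
ft_force: [-0.0, 0.0, -0.6]
gripper_width: 0.0875
t: 13.4
eef_pos: [0.2703, 0.3961, 0.2477]
ee_rot: [0.59, 0.39, -0.39, -0.589]
ft_force: [0.2, 0.8, 0.3]
gripper_width: 0.0878
[306.74058639 240.78241903] [304.91568748 141.09683072] 13.5
```

View pics/v5.png

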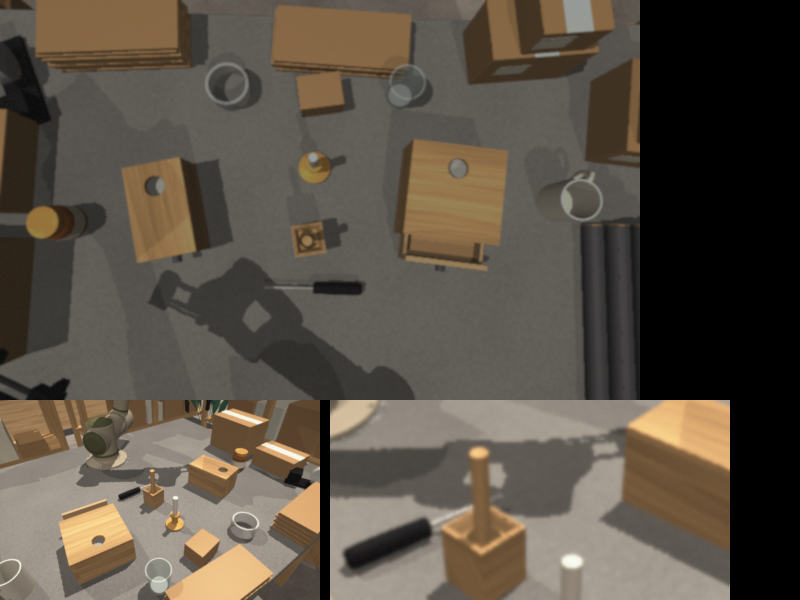

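The wide drawer is out by about 25 px, which is roughly 50 mm. The dowel is upright at (307,241), its old place. The narrow drawer is unchanged at (178,258), and the arm is clear.

```bash
python3 -c "
from cell import bot
print(bot.sign_off())"
```

```text
the job is handed in; nothing more can be done
None
```

The job is done and handed in at about 13.5 s of the allowed 48 s. I took the dowel from its stand and pushed its end about 38 mm below the top of the wide case, meeting about 5 N. The drawer sprang open, and I put the dowel back in its stand.

My last checks, from the top and scene pictures just before handing in:
- **Wide drawer:** it is out by roughly 50 mm, judged from the pictures.
- **Narrow drawer:** it is shut and looks unchanged.
- **Dowel:** it stands upright, with its top within about a pixel (about 2 mm) of its old place.
- **Gripper:** it is open and clear of everything.

No check failed. Two readings disagreed slightly:
- My first hole position from the scene camera was 6–8 mm off. I used the top view and the case outline instead, and the wrist view and a second look in the scene view confirmed that position before I pushed.
- The gripper read about 17 mm on the 18 mm dowel, and later pictures showed no slip or tilt.

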